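Swing the hot-air tool aside and bring the inspection camera over the processor

TASK

The laptop board in the holder has just been reworked and needs inspecting. First swing the arm of the hot-air tool aside until no part of the handpiece is above the board any more, then swing the boom of the inspection camera round until its lens is centred over the processor, the large green chip in the middle of the board, and leave both there. Push each arm gently on the rubber sleeve of its bar with a fingertip: do not grip anything, do not touch the camera, the handpiece or the board, and leave the other things on the mat where they lie.

Things in the scene. Friction and masses are not known exactly. Their poses are not given: they have to be found in the camera images.
- scope_stand: Stand of the inspection camera, fixed: white base plate 120 by 110 mm and an upright steel column, 20 mm thick, top 242 mm above the table. Origin under the column's axis; its front is its own -x.
- scope_boom: Camera boom: a level round aluminium bar, 16 mm thick, turning about the column. Origin on the column's axis at the bar's centre line, 192 mm above the table; the bar runs along the body's own -x, z up. From 92 to 212 mm from the axis it wears a dark rubber sleeve, 18 mm thick; at 260 mm is a 58 mm clamp ring. Starts parked on the robot's right (-y) of the board, pointing roughly at the robot.
- scope_bar_mid (a point): Point on the boom's centre line in its sleeve, 150 mm from the column's axis: the place to push, from either side. The vertical pivot is stiff: it takes 0.40 N m (about 2.7 N here), stops when the push stops and stays where it is left; it turns up to 1.5 rad either way from straight out of the stand's front.
- scope_camera: Inspection camera on the boom's end: upright white and black cylinder, 48 mm across, with a 62 mm ring light at its foot; from 123 to 240 mm above the table. Origin on its axis at the bar's height, 260 mm from the column's axis.
- lens (a point): Centre of the camera's lens, on its underside, on the camera's upright axis.
- air_stand: Stand of the hot-air tool, fixed, on the robot's left (+y): round dark base 124 mm across, upright column 16 mm thick, top 242 mm above the table. Origin under the column's axis; its front is its own -x.
- air_arm: Arm of the hot-air tool: a level round dark steel bar, 14 mm thick, turning about its column. Origin on the column's axis at the bar's centre line, 192 mm above the table; the bar runs along the body's own -x, z up. From 100 to 220 mm from the axis it wears a dark rubber sleeve, 18 mm thick; at 300 mm is a red 47 mm clamp ring.
- air_bar_mid (a point): Point on the hot-air arm's centre line in its sleeve, 160 mm from its column's axis: the place to push, from either side. The vertical pivot is stiff: it takes 0.36 N m (about 2.3 N here), stops when the push stops and stays where it is left; it turns up to 1.5 rad either way from straight out of the stand's front.
- air_handpiece: Hot-air handpiece in the arm's end, switched off and cold: upright, black, 37 mm across, steel tube and nozzle pointing down; from 102 to 270 mm above the table. Starts over the board; there is room to park it on the left. Origin on its axis at the bar's height, 300 mm from the column's axis.
- nozzle (a point): Tip of the hot-air nozzle, on the handpiece's upright axis.
- board: Blue laptop mainboard, 120 mm (x) by 200 mm (y), level, upper side 42 mm above the table, its short ends in the aluminium jaws (46 mm high) of a fixed holder 250 mm long. The processor is at its centre. This body's origin is NOT on the board but at the table under the camera column's axis; its x and y run along the board's short and long sides.
- processor (a point): Centre of the processor's top, at the middle of the board, 45 mm above the table: a green chip, 36 by 32 mm, with a shiny die of 13 by 16 mm. Same axes as the board. It is as far from the camera column's axis as the lens is (260 mm, to within 5 mm).
- flux_bottle: Small white bottle with a red cap, 30 mm thick, 85 mm tall, standing loose on the mat. Origin at its underside.
- solder_spool: Aluminium spool, 54 mm across, 36 mm tall, standing loose on the mat. Origin at its underside.
- screwdriver: Orange-handled screwdriver, 170 mm long, lying loose on the mat along its own x.
- phone: Black telephone, 146 by 70 by 8 mm, lying loose on the mat. Origin at the centre of its underside.

How it is judged:
On the way, in this order (a step that is already met when the one before it is completed fails the run):
1. the hot-air handpiece is no longer above the board, at rest ((y of nozzle in the frame of processor above 0.118 m or y of nozzle in the frame of processor below -0.118 m or x of nozzle in the frame of processor above 0.078 m or x of nozzle in the frame of processor below -0.078 m) and angular speed of air_arm below 0.05 rad/s), for 0.2 s.
2. the camera's lens is centred over the processor, at rest, with the handpiece still clear (all of step 1 and horizontal distance between lens and processor below 0.01 m and angular speed of scope_boom below 0.05 rad/s), for 0.3 s.
At the end, for the whole second after the job is handed in: The lens is within 10 mm (horizontally) of the processor's centre, the axis of the handpiece is at least 18 mm outside the board's outline, both arms are at rest and the four loose things are within 20 mm of where they were (all of step 2 and distance of each of flux_bottle, solder_spool, screwdriver, phone from where it was at the start of the episode below 0.02 m); the robot touches nothing.
It fails at once if an arm is gripped or shoved hard (over 35 N) (contact force between the fingers and scope_boom above 35 N or contact force between the fingers and air_arm above 35 N).
It fails at once if the camera or the hot-air handpiece is touched (contact force between any of scope_camera, air_handpiece and anything else above 1 N).
It fails at once if the board or its holder is touched (contact force between board and anything else above 1 N).
It fails at once if a loose thing on the mat is moved, tipped or lifted (distance of any of flux_bottle, solder_spool, screwdriver, phone from where it was at the start of the episode above 0.02 m or angle between flux_bottle's own z axis and vertical above 0.3 rad).
It also fails if it takes over 64 s, if anything falls off the work surface, if the arm or the gripper's body presses on something with over 40 N, if the wrist force passes 120 N, or if a joint passes its speed limit or range.

ROBOT

A 7-joint arm with a two-finger parallel gripper is mounted at the origin on the work surface. World frame = base frame: x ahead of the robot, y to its left, z up, the work surface at z = 0. Lengths are in m, angles in rad, forces in N, time in s.
With the tool pointing down it reaches from about 0.35 to 0.9 m from the base axis. Payload 19.9 kg.
Tool frame: the origin (TCP) lies between the finger pads; the fingertips stand 14 mm ahead of it and the grasp point (between the pads) lies 5 mm behind it (bot.tcp_to_tips is the distance from the TCP to the fingertips, in m); z points along the fingers, y is the line along which they close (so a half turn about z gives the same grasp; the last joint's range is limited). The gripper opens to 85 mm and grips with 20 to 120 N. Pads are 22 mm wide; open, the fingers measure 114 mm over their backs; the gripper's body (76 mm by 85 mm) begins 54 mm behind the grasp point. The pads swing forward as they close: fully open they stand 13 mm farther back than shut.
Start: joints at [-1.292, 0.417, -0.01, 1.614, 0.005, 1.111, -0.053], TCP at [0.197, 0.593, 0.245] pointing down, gripper open.
Joint ranges: [-2.81, 2.81], [-0.39, 2.02], [-1.27, 1.25], [0.06, 2.57], [-1.19, 4.33], [0.19, 2], [-2.82, 2.82]. Speed limits (rad/s): [1.89, 1.89, 2.39, 2.39, 3.01, 3.01, 3.01].

INTERFACE

Orientations are given as a rotation vector (axis times angle).
In Python, from bench import bot, eyes gives the robot as it stands. The module is installed in compiled form; this text tells all that it offers.
- The arm moves only by the tool servo_tool, never from a script. Its argument "commands" is a list of rows, each an object with "xyz": the shift along the world's x, y, z in mm, a list of three; "turn": the turn about the world's z in degrees; "claw": the closure, from 0 (fully open) to 1 (shut). A call has exactly 10 rows; each row is the pose to reach, as a shift and turn from the pose commanded when the call began; what a row does not reach only later rows make up. A row lasts 1/8 s, in which the tool goes at most 62.5 mm and 10.7 degrees, less where a joint would pass 70% of its speed; a pose out of reach is approached as far as the arm can. A call with a gripper value outside its range is refused whole. The fingers move at their own pace and stop on an object; the grip force is fixed at half the most. Time passes only in rows, so rows that repeat a pose let the fingers close, or fill a call up. It gives the time, the measured TCP pose, the force, the opening and the grip force at its end, in the units of the state.
- bot.sense(): the state, without advancing time (a new reading comes with each control period).
- eyes.snapshot(name): name is "scene" or "top"; returns (picture, depth): 400x640x3 uint8, blue, green, red; 400x640 float32, m along the optical axis (not along the pixel's ray), 0 where there is no reading.
- eyes.camera_info(name): a dict with "mtx" (3x3 intrinsics, pixels), "dist_coeffs" ([k1, k2, p1, p2, k3] as OpenCV has them; the pictures are not rectified), "R" (3x3) and "t" (3): a world point X has camera coordinates R X + t. Camera axes: x right, y down, z forward; pixel columns grow to the right and rows downward; lengths in m; the calibration is good to about 2 mm. A picture is of the moment at which its call begins. camera_info takes no time and is no camera call.
- bot.job_done(): hands the job in; it is judged then, once.
The state is a dict: "time_s": time; "qpos": joint angles; "joint_vel": joint speeds; "joint_torque": joint torques, N m; "position": TCP position; "orientation": TCP orientation; "force": force on the tool from outside, world axes, zero at the start; "moment": the same for the moment, N m; "grip_width": opening from 0.0 (shut) to 1.0 (fully open); "grip_force": force on a finger pad.
Only numpy, scipy, OpenCV 4.12 (cv2) and the standard library are available. Lean on these libraries where they do the work, as an engineer would, in place of code of your own. Each camera call takes 0.05 s, during which the arm holds its last target. There are 200 camera calls.

## Working session

There is one attempt and no reset: what is moved stays moved. The work goes in short steps, Python scripts to look and compute and a tool call to move; the robot and the scene stay as the last step left them, time stands still between calls to the robot, and variables do not carry over. Pictures are saved under pics/ and viewed, at most 10 in all, crops included, and the job is handed in when it is done.

Besides the shell and the picture viewer there is one more tool, called after "Emit:" as name([rows], argument=value, ...), one row to a line, values as JSON. servo_tool: Moves the arm, as the interface text tells. Its arguments: {"type":"object","properties":{"commands":{"type":"array"}},"required":["commands"]}

```bash
mkdir -p pics; cat > h.py <<'E'
import numpy as np, cv2
from bench import bot, eyes
def snap(n,f=None):
    p,d=eyes.snapshot(n)
    if f: cv2.imwrite('pics/'+f,p)
    return p,d
def ray(n,uv):
    c=eyes.camera_info(n);R=np.array(c['R']);t=np.array(c['t']).ravel()
    u=cv2.undistortPoints(np.array(uv,float).reshape(-1,1,2),np.array(c['mtx']),np.array(c['dist_coeffs'])).reshape(-1,2)
    return -R.T@t, np.c_[u,np.ones(len(u))]@R
def onz(n,uv,z):
    o,d=ray(n,uv); return o+d*((z-o[2])/d[:,2])[:,None]
def bydepth(n,uv,D):
    o,d=ray(n,uv); uv=np.array(uv,int).reshape(-1,2); return o+d*D[uv[:,1],uv[:,0]][:,None]
E
python3 - <<'E'
from h import *
for n in('scene','top'):
    p,d=snap(n,n+'0.png'); np.save(n+'0.npy',d)
    c=eyes.camera_info(n); print(n,ray(n,[[320,200]]))
s=bot.sense();print(s['time_s'],s['position'],s['orientation'],bot.tcp_to_tips)
E
```

```text
scene (array([ 1.61920478, -0.6354996 ,  0.92442875]), array([[-0.73636412,  0.40259405, -0.54398941]]))
top (array([ 0.30872763, -0.04621333,  1.16429974]), array([[ 0.22167158,  0.04250269, -0.97434956]]))
0.1 [0.19698154 0.59282817 0.244728  ] [-5.01629770e-01 -3.10119066e+00  1.73984306e-03] 0.014
```

View pics/scene0.png

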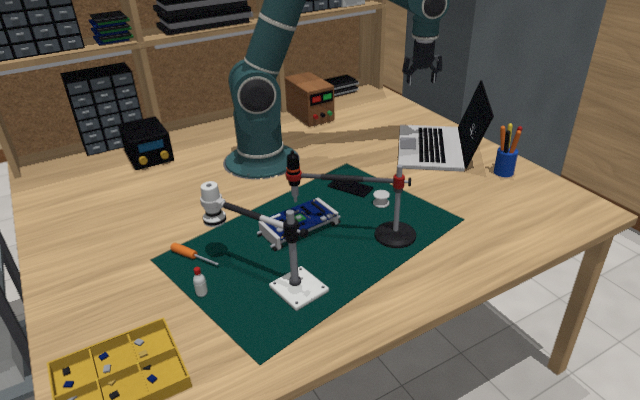

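View pics/top0.png

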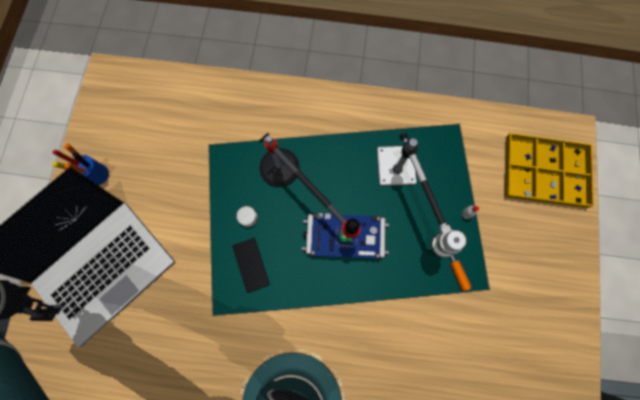

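The scene view shows the handpiece at (293,165) over the blue board and the camera at (211,200). In the top view the air stand is at (278,167), the handpiece at (351,228), the camera column at (410,146), the camera at (453,241) and the board at about (345,238). I'll enlarge this view to measure from it.

```bash
python3 - <<'E'
from h import *
p=cv2.imread('pics/top0.png'); 
cv2.imwrite('pics/crop0.png',cv2.resize(p[115:315,230:490],None,fx=3,fy=3,interpolation=cv2.INTER_CUBIC)[:600,:800])
h=cv2.cvtColor(p,cv2.COLOR_BGR2HSV)
m=cv2.inRange(h,(108,120,60),(125,255,255)); m[:, :290]=0;m[:,400:]=0;m[:200]=0
m=cv2.morphologyEx(m,cv2.MORPH_CLOSE,np.ones((15,15)))
c=max(cv2.findContours(m,0,2)[0],key=cv2.contourArea); r=cv2.minAreaRect(c);print(r)
b=onz('top',cv2.boxPoints(r),.042);print(b.round(3),b.mean(0),np.linalg.norm(b-np.roll(b,1,0),axis=1))
print('airbase',onz('top',[[279,167]],.01)); 
E
```

```text
((345.5732116699219, 235.38967895507812), (66.29518127441406, 41.502601623535156), 2.6025619506835938)
[[ 0.404  0.004  0.042]
 [ 0.523  0.016  0.042]
 [ 0.54  -0.174  0.042]
 [ 0.421 -0.182  0.042]] [ 0.47223447 -0.08385041  0.042     ] [0.18669544 0.11908192 0.19123893 0.11903097]
airbase [[0.65664573 0.14279591 0.01      ]]
```

View pics/crop0.png

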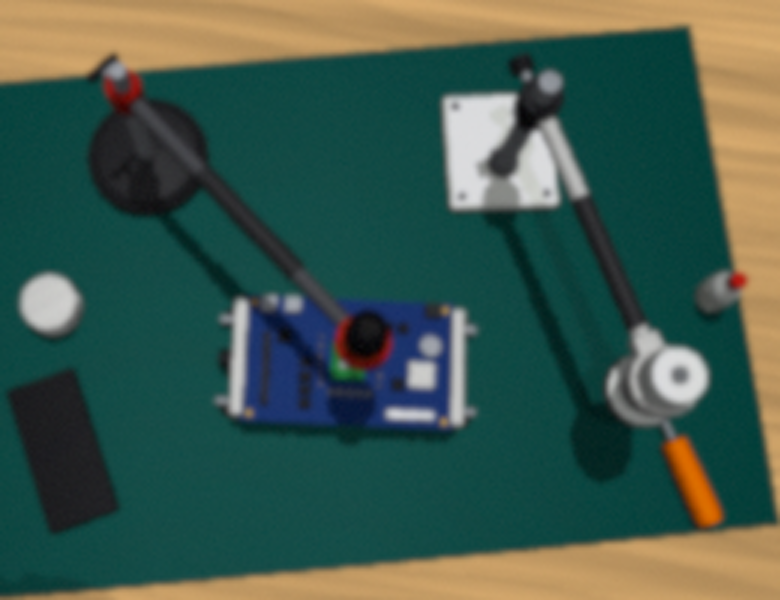

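```bash
python3 - <<'E'
from h import *
f=lambda u,v:[230+(u-1)/3,115+(v-1)/3]
P={k:onz('top',[f(*a)],z)[0] for k,(a,z) in dict(aircol=((116,70),.242),airhead=((368,334),.27),airbase=((149,157),.01),scol=((549,82),.242),cam=((680,376),.24),proc=((348,362),.045),bottle=((738,281),.085),bottle0=((712,300),.02),spool=((50,302),.036),phone=((63,451),.008),sd1=((665,430),.01),sd2=((712,520),.02)).items()}
for k in P: print(k,P[k].round(3))
n=lambda a,b:np.linalg.norm((P[a]-P[b])[:2])
print(n('aircol','airhead'),n('scol','cam'),n('scol','proc'))
# depth check of bar
D=np.load('top0.npy')
for uv in [(250,225),(612,260)]: print(bydepth('top',[f(*uv)],D))
E
```

```text
aircol [0.658 0.144 0.242]
airhead [ 0.462 -0.089  0.27 ]
airbase [0.657 0.142 0.01 ]
scol [ 0.697 -0.214  0.242]
cam [ 0.467 -0.337  0.24 ]
proc [ 0.471 -0.084  0.045]
bottle [ 0.59  -0.435  0.085]
bottle0 [ 0.585 -0.433  0.02 ]
spool [0.491 0.208 0.036]
phone [0.353 0.176 0.008]
sd1 [ 0.452 -0.398  0.01 ]
sd2 [ 0.372 -0.445  0.02 ]
0.30400739094168283 0.26057122049429193 0.26002601233934836
[[0.55186252 0.01696622 0.20100784]]
[[ 0.563856   -0.28695835  0.1996849 ]]
```

The sizes check out: radii 304 and 260.6 mm, processor 260 mm from the column, bar height about 0.20. The air bar's push point is (0.554, 0.020), and the push direction there is (-0.77, 0.64). I'll travel high with the claw shut to the bar's right rear side.

Emit:
servo_tool([
  {"xyz":[0,0,60],"turn":0,"claw":1},
  {"xyz":[33,-50,60],"turn":0,"claw":1},
  {"xyz":[66,-100,60],"turn":-5,"claw":1},
  {"xyz":[98,-150,60],"turn":-10,"claw":1},
  {"xyz":[130,-200,60],"turn":-15,"claw":1},
  {"xyz":[163,-250,60],"turn":-20,"claw":1},
  {"xyz":[196,-300,60],"turn":-22,"claw":1},
  {"xyz":[228,-350,60],"turn":-22,"claw":1},
  {"xyz":[260,-400,60],"turn":-22,"claw":1},
  {"xyz":[292,-450,60],"turn":-22,"claw":1},
])

```text
time_s: 1.35
position: [0.4897, 0.1414, 0.3053]
orientation: [-1.084, -2.949, -0.0]
force: [1.7, 1.6, 0.6]
grip_width: 0.002
grip_force: 0.0
```

Emit:
servo_tool([
  {"xyz":[33,-50,0],"turn":0,"claw":1},
  {"xyz":[66,-100,0],"turn":0,"claw":1},
  {"xyz":[99,-152,0],"turn":0,"claw":1},
  {"xyz":[99,-152,0],"turn":0,"claw":1},
  {"xyz":[99,-152,0],"turn":0,"claw":1},
  {"xyz":[99,-152,0],"turn":0,"claw":1},
  {"xyz":[99,-152,0],"turn":0,"claw":1},
  {"xyz":[99,-152,0],"turn":0,"claw":1},
  {"xyz":[99,-152,0],"turn":0,"claw":1},
  {"xyz":[99,-152,0],"turn":0,"claw":1},
])

```text
time_s: 2.6
position: [0.588, -0.0088, 0.3053]
orientation: [-1.084, -2.949, 0.0]
force: [-0.1, 0.4, -0.1]
grip_width: -0.003
grip_force: 0.0
```

Emit:
servo_tool([
  {"xyz":[0,0,-40],"turn":0,"claw":1},
  {"xyz":[0,0,-80],"turn":0,"claw":1},
  {"xyz":[0,0,-115],"turn":0,"claw":1},
  {"xyz":[0,0,-115],"turn":0,"claw":1},
  {"xyz":[-5,4,-115],"turn":0,"claw":1},
  {"xyz":[-10,8,-115],"turn":0,"claw":1},
  {"xyz":[-14,12,-115],"turn":0,"claw":1},
  {"xyz":[-18,15,-115],"turn":0,"claw":1},
  {"xyz":[-22,18,-115],"turn":0,"claw":1},
  {"xyz":[-25,21,-115],"turn":0,"claw":1},
])

```text
time_s: 3.85
position: [0.5629, 0.0121, 0.1904]
orientation: [1.084, 2.948, -0.0]
force: [1.7, -1.9, 1.1]
grip_width: -0.006
grip_force: 1.2
```

```bash
python3 - <<'E'
from h import *
import math
s=bot.sense();print(s['force'],s['position'])
# arc rows: TCP relative to column A, r=.16 along bar, 20mm offset behind
A=np.array([.657,.143])
for a in np.arange(50,-1,-5.):   # bar direction angle = 180+a
    t=math.radians(180+a); d=np.array([math.cos(t),math.sin(t)]); q=np.array([d[1],-d[0]])
    print(a,((A+.16*d-.02*q)*1000).round(0))
E
```

```text
[ 1.71352817 -1.94241948  1.13046586] [0.56290388 0.01212778 0.19040707]
50.0 [569.   8.]
45.0 [558.  16.]
40.0 [547.  25.]
35.0 [537.  35.]
30.0 [528.  46.]
25.0 [520.  57.]
20.0 [513.  69.]
15.0 [508.  82.]
10.0 [503.  96.]
5.0 [499. 109.]
0.0 [497. 123.]
```

Emit:
servo_tool([
  {"xyz":[-5,4,0],"turn":-2.5,"claw":1},
  {"xyz":[-10,9,0],"turn":-5,"claw":1},
  {"xyz":[-16,13,0],"turn":-7.5,"claw":1},
  {"xyz":[-21,18,0],"turn":-10,"claw":1},
  {"xyz":[-26,23,0],"turn":-12.5,"claw":1},
  {"xyz":[-30,29,0],"turn":-15,"claw":1},
  {"xyz":[-35,34,0],"turn":-17.5,"claw":1},
  {"xyz":[-39,40,0],"turn":-20,"claw":1},
  {"xyz":[-43,45,0],"turn":-22.5,"claw":1},
  {"xyz":[-46,51,0],"turn":-25,"claw":1},
])

```text
time_s: 5.1
position: [0.5167, 0.063, 0.1902]
orientation: [-1.699, -2.642, 0.001]
force: [-0.8, -3.4, 1.0]
grip_width: -0.002
grip_force: 1.2
```

Emit:
servo_tool([
  {"xyz":[-4,6,0],"turn":-2.5,"claw":1},
  {"xyz":[-7,12,0],"turn":-5,"claw":1},
  {"xyz":[-9,19,0],"turn":-7.5,"claw":1},
  {"xyz":[-12,26,0],"turn":-10,"claw":1},
  {"xyz":[-14,33,0],"turn":-12.5,"claw":1},
  {"xyz":[-15,38,0],"turn":-14,"claw":1},
  {"xyz":[-15,38,0],"turn":-14,"claw":1},
  {"xyz":[-15,26,0],"turn":-14,"claw":1},
  {"xyz":[-15,14,0],"turn":-14,"claw":1},
  {"xyz":[-15,4,0],"turn":-14,"claw":1},
])

```text
time_s: 6.35
position: [0.5021, 0.0657, 0.1903]
orientation: [2.007, 2.416, -0.0]
force: [-0.4, 0.7, -0.6]
grip_width: -0.0
grip_force: 0.0
```

Emit:
servo_tool([
  {"xyz":[0,0,40],"turn":0,"claw":1},
  {"xyz":[0,0,80],"turn":0,"claw":1},
  {"xyz":[0,0,120],"turn":0,"claw":1},
  {"xyz":[0,0,120],"turn":0,"claw":1},
  {"xyz":[20,-40,120],"turn":0,"claw":1},
  {"xyz":[40,-85,120],"turn":0,"claw":1},
  {"xyz":[50,-140,120],"turn":0,"claw":1},
  {"xyz":[55,-200,120],"turn":0,"claw":1},
  {"xyz":[60,-260,120],"turn":0,"claw":1},
  {"xyz":[65,-320,120],"turn":0,"claw":1},
])

```text
time_s: 7.6
position: [0.5666, -0.2552, 0.3094]
orientation: [-2.006, -2.417, 0.0]
force: [0.9, 0.8, 1.5]
grip_width: -0.001
grip_force: 0.0
```

```bash
python3 - <<'E'
from h import *
s=bot.sense();print(s['time_s'],s['force'],s['position'],s['orientation'])
p,d=snap('top','top1.png')
cv2.imwrite('pics/crop1.png',cv2.resize(p[115:315,230:490],None,fx=3,fy=3,interpolation=cv2.INTER_CUBIC)[:600,:800])
E
```

```text
7.6 [0.94054393 0.78272895 1.46876283] [ 0.56661442 -0.25515698  0.30937663] [-2.00574881e+00 -2.41697206e+00  3.84819559e-04]
```

View pics/crop1.png

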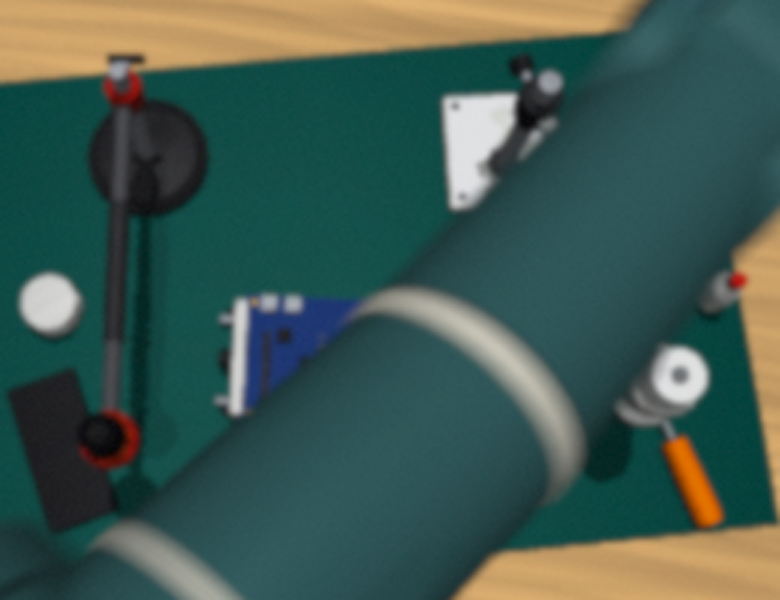

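The handpiece, at crop (108,437), is well left of the board and the loose things are where they were. Next is the boom: approach at (0.586, -0.325) on its right side, then descend and make contact.

Emit:
servo_tool([
  {"xyz":[10,-35,0],"turn":8,"claw":1},
  {"xyz":[20,-70,0],"turn":17,"claw":1},
  {"xyz":[20,-70,0],"turn":17,"claw":1},
  {"xyz":[20,-70,-40],"turn":17,"claw":1},
  {"xyz":[20,-70,-80],"turn":17,"claw":1},
  {"xyz":[20,-70,-119],"turn":17,"claw":1},
  {"xyz":[20,-70,-119],"turn":17,"claw":1},
  {"xyz":[16,-62,-119],"turn":17,"claw":1},
  {"xyz":[12,-54,-119],"turn":17,"claw":1},
  {"xyz":[9,-48,-119],"turn":17,"claw":1},
])

```text
time_s: 8.9
position: [0.5762, -0.3004, 0.1925]
orientation: [1.626, 2.686, 0.001]
force: [0.8, -3.2, 1.7]
grip_width: 0.001
grip_force: 1.4
```

```bash
python3 - <<'E'
from h import *
import math
s=bot.sense();print(s['force'],s['position'])
A=np.array([.697,-.214])
for a in np.arange(30,-31,-5.):
    t=math.radians(180+a); d=np.array([math.cos(t),math.sin(t)]); q=np.array([d[1],-d[0]])
    print(a,((A+.15*d-.02*q)*1000).round(0))
E
```

```text
[ 0.764132   -3.17242935  1.67698782] [ 0.57621318 -0.30043916  0.19250943]
30.0 [ 577. -306.]
25.0 [ 570. -296.]
20.0 [ 563. -284.]
15.0 [ 557. -272.]
10.0 [ 553. -260.]
5.0 [ 549. -247.]
0.0 [ 547. -234.]
-5.0 [ 546. -221.]
-10.0 [ 546. -208.]
-15.0 [ 547. -194.]
-20.0 [ 549. -181.]
-25.0 [ 553. -169.]
-30.0 [ 557. -156.]
```

Emit:
servo_tool([
  {"xyz":[-6,7,0],"turn":-3,"claw":1},
  {"xyz":[-10,13,0],"turn":-5.5,"claw":1},
  {"xyz":[-13,19,0],"turn":-8,"claw":1},
  {"xyz":[-16,25,0],"turn":-10.5,"claw":1},
  {"xyz":[-19,31,0],"turn":-13,"claw":1},
  {"xyz":[-21,37,0],"turn":-15.5,"claw":1},
  {"xyz":[-23,43,0],"turn":-18,"claw":1},
  {"xyz":[-25,50,0],"turn":-20.5,"claw":1},
  {"xyz":[-27,56,0],"turn":-23,"claw":1},
  {"xyz":[-28,62,0],"turn":-25.5,"claw":1},
])

```text
time_s: 10.15
position: [0.5482, -0.2388, 0.1921]
orientation: [2.181, 2.259, 0.001]
force: [1.2, -3.0, 0.6]
grip_width: 0.004
grip_force: 1.4
```

Emit:
servo_tool([
  {"xyz":[-1,7,0],"turn":-2.5,"claw":1},
  {"xyz":[-1,13,0],"turn":-5,"claw":1},
  {"xyz":[-2,20,0],"turn":-7.5,"claw":1},
  {"xyz":[-2,26,0],"turn":-10,"claw":1},
  {"xyz":[-2,33,0],"turn":-12.5,"claw":1},
  {"xyz":[-2,40,0],"turn":-15,"claw":1},
  {"xyz":[-1,47,0],"turn":-17.5,"claw":1},
  {"xyz":[0,53,0],"turn":-20,"claw":1},
  {"xyz":[1,59,0],"turn":-22.5,"claw":1},
  {"xyz":[2,63,0],"turn":-24,"claw":1},
])

```text
time_s: 11.4
position: [0.5502, -0.1757, 0.1919]
orientation: [2.603, 1.758, 0.001]
force: [0.1, -2.6, 1.7]
grip_width: 0.004
grip_force: 1.3
```

```bash
python3 - <<'E'
from h import *
s=bot.sense();print(s['time_s'],s['force'],s['position'])
p,d=snap('top'); q,e=snap('scene')
a=cv2.resize(p[115:315,230:490],None,fx=3,fy=3,interpolation=cv2.INTER_CUBIC)[:,:400]
b=cv2.resize(p[115:315,230:490],None,fx=3,fy=3,interpolation=cv2.INTER_CUBIC)[:,:780]
s=cv2.resize(q[120:320,160:420],None,fx=3,fy=3,interpolation=cv2.INTER_CUBIC)
cv2.imwrite('pics/t2.png',b);cv2.imwrite('pics/s2.png',s)
E
```

```text
11.4 [ 0.12675838 -2.6408257   1.69145248] [ 0.55020997 -0.17573897  0.19187483]
```

View pics/s2.png

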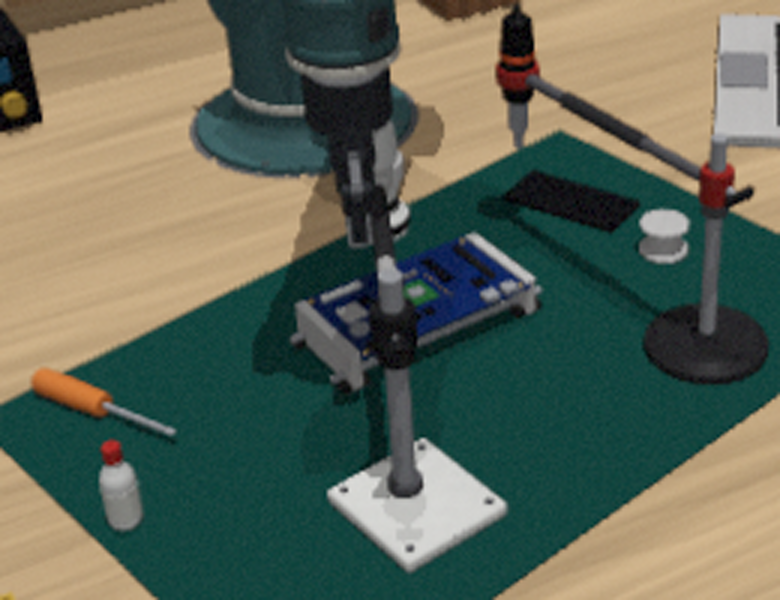

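View pics/t2.png

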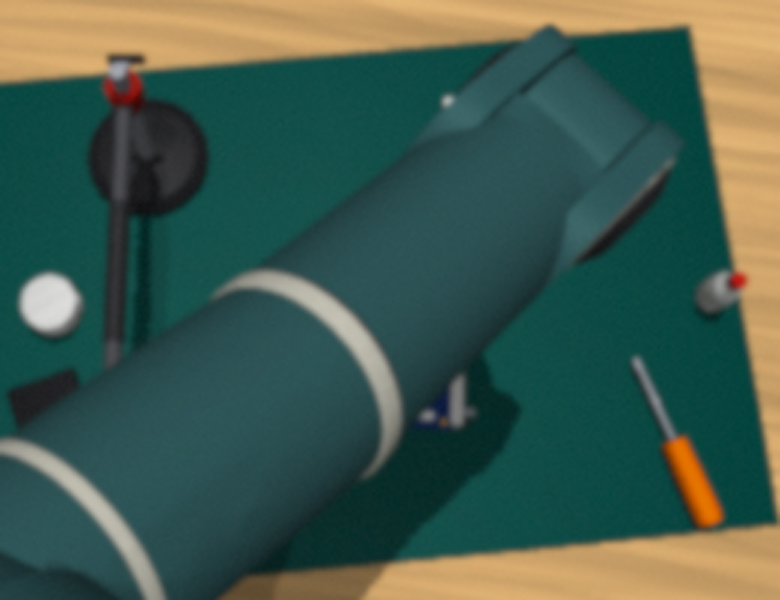

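The processor shows in the scene view at crop (418,292). The arm hides it from above, so I'll back off to the right and measure both the lens and the chip.

Emit:
servo_tool([
  {"xyz":[-4,-15,0],"turn":0,"claw":1},
  {"xyz":[-8,-30,0],"turn":0,"claw":1},
  {"xyz":[-8,-30,40],"turn":0,"claw":1},
  {"xyz":[-8,-30,80],"turn":0,"claw":1},
  {"xyz":[-8,-30,120],"turn":0,"claw":1},
  {"xyz":[-20,-90,120],"turn":0,"claw":1},
  {"xyz":[-40,-145,120],"turn":0,"claw":1},
  {"xyz":[-60,-200,120],"turn":0,"claw":1},
  {"xyz":[-80,-255,120],"turn":0,"claw":1},
  {"xyz":[-100,-310,120],"turn":0,"claw":1},
])

```text
time_s: 12.75
position: [0.4481, -0.4886, 0.3112]
orientation: [-2.603, -1.759, -0.0]
force: [0.8, 0.2, -0.3]
grip_width: 0.001
grip_force: 0.0
```

```bash
python3 - <<'E'
from h import *
s=bot.sense();print(s['time_s'],s['position'])
p,d=snap('top'); q,e=snap('scene'); cv2.imwrite('pics/top3.png',p);cv2.imwrite('pics/scene3.png',q)
def blob(n,im,lo,hi,box,z):
    m=cv2.inRange(cv2.cvtColor(im,cv2.COLOR_BGR2HSV),lo,hi);k=np.zeros_like(m);x0,y0,x1,y1=box;k[y0:y1,x0:x1]=m[y0:y1,x0:x1]
    c=cv2.findContours(k,0,2)[0]; c=max(c,key=cv2.contourArea); r=cv2.minAreaRect(c); b=onz(n,cv2.boxPoints(r),z)
    print(n,cv2.contourArea(c),r,b.mean(0).round(4),np.linalg.norm(b-np.roll(b,1,0),axis=1)[:2].round(3))
blob('scene',q,(45,80,50),(75,255,255),(285,200,325,230),.045)
blob('top',p,(45,80,50),(75,255,255),(320,210,380,260),.045)
t=cv2.resize(p[125:275,300:460],None,fx=4,fy=4,interpolation=cv2.INTER_CUBIC)
u=cv2.resize(q[170:245,270:330],None,fx=8,fy=8,interpolation=cv2.INTER_CUBIC)[:,:]
cv2.imwrite('pics/t3.png',t);cv2.imwrite('pics/u3.png',u)
E
```

```text
12.75 [ 0.44812453 -0.48863402  0.31122461]
scene 45.0 ((299.20001220703125, 216.90003967285156), (7.155416965484619, 9.391485214233398), 63.43495178222656) [ 0.4766 -0.0845  0.045 ] [0.036 0.033]
top 27.0 ((344.0, 235.0), (10.0, 6.0), 90.0) [ 0.4717 -0.0792  0.045 ] [0.029 0.017]
```

View pics/t3.png

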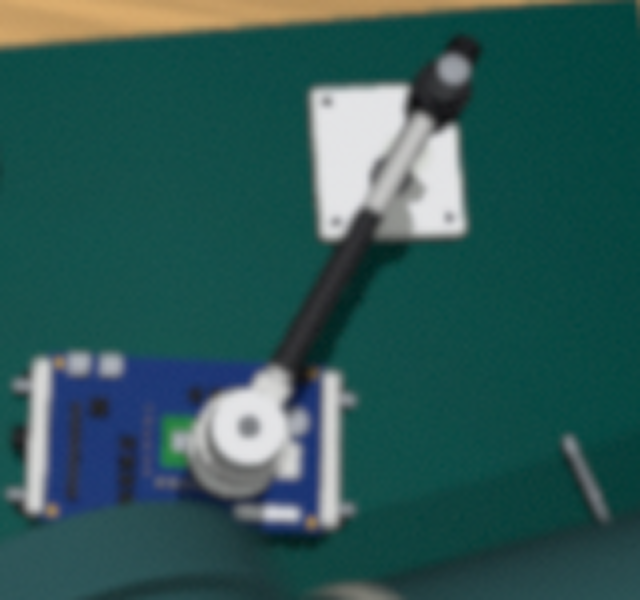

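View pics/u3.png

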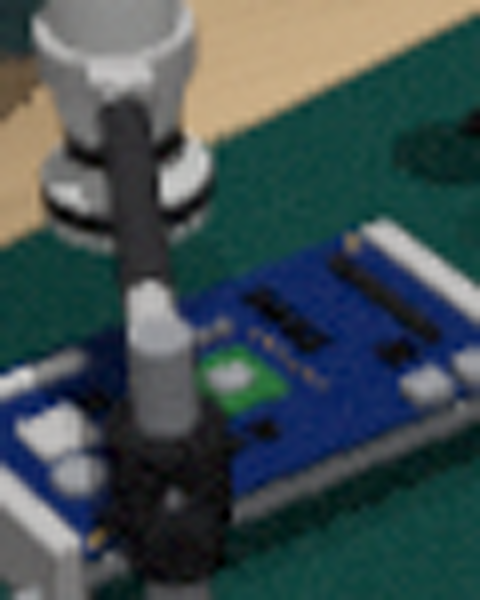

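The top crop shows the camera top at (249,427), the column top at (454,68) and the chip's left part at (178,440). The outer jaw corners are about (35,358), (25,513), (342,374) and (328,530). The scene crop shows the chip centred at about (240,380).

```bash
python3 - <<'E'
from h import *
import math
T=lambda u,v:[300+(u-1.5)/4,125+(v-1.5)/4]; S=lambda u,v:[270+(u-3.5)/8,170+(v-3.5)/8]
j=onz('top',[T(35,358),T(25,513),T(342,374),T(328,530)],.046);print('jaws',j.round(3),j.mean(0).round(4),np.linalg.norm(j[0]-j[2]))
pr=onz('scene',[S(240,380),S(230,376),S(190,375),S(290,385)],.045);print(pr.round(4))
cl=onz('top',[T(161,441)],.045)[0];print('chip left edge',cl.round(4))
cam=onz('top',[T(249,427)],.24)[0];col=onz('top',[T(454,68)],.242)[0];print(cam,col,np.linalg.norm((cam-col)[:2]))
ang=lambda p:math.degrees(math.atan2(-(p[1]-col[1]),-(p[0]-col[0])))
for n,p in dict(cam=cam,jaw=j.mean(0),chipS=pr[0],chipTop=cl-[.0,.018,0]).items(): print(n,round(ang(p),2),np.linalg.norm((p-col)[:2]))
E
```

```text
jaws [[ 0.517  0.03   0.046]
 [ 0.407  0.021  0.046]
 [ 0.536 -0.19   0.046]
 [ 0.424 -0.192  0.046]] [ 0.4709 -0.0829  0.046 ] 0.2207231736689384
[[ 0.4781 -0.0841  0.045 ]
 [ 0.4738 -0.0861  0.045 ]
 [ 0.4651 -0.0987  0.045 ]
 [ 0.4911 -0.0696  0.045 ]]
chip left edge [ 0.4704 -0.0676  0.045 ]
[ 0.45750293 -0.11408521  0.24      ] [ 0.69795293 -0.21464422  0.242     ] 0.26063061477191474
cam -22.7 0.26063061477191474
jaw -30.13 0.2624867507037104
chipS -30.7 0.2556560255862626
chipTop -29.56 0.26162162893680924
```

The boom is at -22.7° and the target is about -30.1°. My contact model matches the pose it actually stopped at, so I'll finish the push with the TCP at (0.557, -0.156).

Emit:
servo_tool([
  {"xyz":[20,55,0],"turn":-4,"claw":1},
  {"xyz":[40,110,0],"turn":-7,"claw":1},
  {"xyz":[60,165,0],"turn":-7,"claw":1},
  {"xyz":[80,220,0],"turn":-7,"claw":1},
  {"xyz":[90,275,0],"turn":-7,"claw":1},
  {"xyz":[90,275,0],"turn":-7,"claw":1},
  {"xyz":[90,275,-40],"turn":-7,"claw":1},
  {"xyz":[90,275,-80],"turn":-7,"claw":1},
  {"xyz":[90,275,-119],"turn":-7,"claw":1},
  {"xyz":[90,275,-119],"turn":-7,"claw":1},
])

```text
time_s: 14.1
position: [0.5384, -0.212, 0.1906]
orientation: [-2.705, -1.593, 0.005]
force: [0.2, -0.4, 0.6]
grip_width: 0.001
grip_force: 0.0
```

Emit:
servo_tool([
  {"xyz":[5,15,0],"turn":0,"claw":1},
  {"xyz":[8,27,0],"turn":0,"claw":1},
  {"xyz":[10,34,0],"turn":0,"claw":1},
  {"xyz":[12,40,0],"turn":0,"claw":1},
  {"xyz":[14,46,0],"turn":0,"claw":1},
  {"xyz":[16,51,0],"turn":0,"claw":1},
  {"xyz":[17,54,0],"turn":0,"claw":1},
  {"xyz":[17,54,0],"turn":0,"claw":1},
  {"xyz":[17,54,0],"turn":0,"claw":1},
  {"xyz":[17,54,0],"turn":0,"claw":1},
])

```text
time_s: 15.35
position: [0.557, -0.1568, 0.1922]
orientation: [-2.705, -1.597, 0.0]
force: [-0.6, 0.4, -0.2]
grip_width: -0.002
grip_force: 0.0
```

Emit:
servo_tool([
  {"xyz":[-6,-12,0],"turn":0,"claw":1},
  {"xyz":[-16,-30,0],"turn":0,"claw":1},
  {"xyz":[-16,-30,40],"turn":0,"claw":1},
  {"xyz":[-16,-30,80],"turn":0,"claw":1},
  {"xyz":[-16,-30,119],"turn":0,"claw":1},
  {"xyz":[-30,-90,119],"turn":0,"claw":1},
  {"xyz":[-45,-150,119],"turn":0,"claw":1},
  {"xyz":[-65,-205,119],"turn":0,"claw":1},
  {"xyz":[-85,-260,119],"turn":0,"claw":1},
  {"xyz":[-107,-315,119],"turn":0,"claw":1},
])

```text
time_s: 16.6
position: [0.4478, -0.4746, 0.3113]
orientation: [2.706, 1.596, -0.0]
force: [1.5, -0.3, 0.7]
grip_width: -0.004
grip_force: 0.0
```

```bash
python3 - <<'E'
from h import *
s=bot.sense();print(s['time_s'],s['position'])
p,d=snap('top'); cv2.imwrite('pics/top4.png',p)
cv2.imwrite('pics/t4.png',cv2.resize(p[125:275,300:460],None,fx=4,fy=4,interpolation=cv2.INTER_CUBIC))
E
```

```text
16.6 [ 0.44775556 -0.47463549  0.31131544]
```

View pics/t4.png

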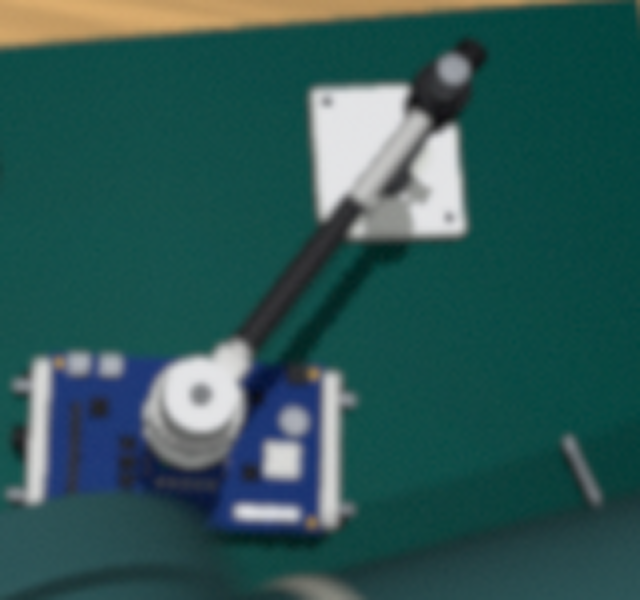

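The camera top is now at crop (201,395) and the chip is hidden beneath it. I'll compute the position.

```bash
python3 - <<'E'
from h import *
import math
T=lambda u,v:[300+(u-1.5)/4,125+(v-1.5)/4]
cam=onz('top',[T(201,395)],.24)[0];col=np.array([.698,-.2146])
print(cam,np.linalg.norm(cam[:2]-col),math.degrees(math.atan2(-(cam[1]-col[1]),-(cam[0]-col[0]))),(cam[:2]-[.471,-.083])*1000)
# cross-check by depth: camera top rim circle, and handpiece
p=cv2.imread('pics/top4.png')
m=cv2.inRange(p,(185,185,185),(255,255,255));m[:,:335]=0;m[:,362:]=0;m[:210]=0;m[240:]=0
c=max(cv2.findContours(m,0,2)[0],key=cv2.contourArea);print(cv2.minEnclosingCircle(c),T(201,395))
f=lambda u,v:[230+(u-1)/3,115+(v-1)/3]
print('handpiece',onz('top',[f(102,435)],.27))
E
```

```text
[ 0.47255517 -0.08376408  0.24      ] 0.26065956769974236 -30.12854877688813 [ 1.55516837 -0.76407939]
((351.8410339355469, 221.04913330078125), 11.538626670837402) [349.875, 223.375]
handpiece [[0.35893187 0.09867022 0.27      ]]
```

```bash
python3 -c "
from bench import bot
print(bot.job_done())"
```

```text
the job is handed in; nothing more can be done
None
```

The job is handed in, with no verdict returned: by my last pictures the lens is about 2 mm from the processor's centre (camera angle -30.1°, as targeted), and the handpiece is parked about 80 mm outside the board's left edge.

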